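# Show the welder the missing stud

### The job

One of the three steel flanges on the bench came from the stud welding with only five of its six copper studs. Press the yellow call button all the way down to call the welder, then show him the fault: point straight down at the bare weld spot where the stud is missing, with the fingertips about a centimetre above it and touching nothing, and keep pointing there for a good two seconds. Then draw the hand back well clear, about 15 cm or more away, without ever touching or shifting a flange, reaching down over the two sound flanges, or disturbing anything else on the bench.

Things in the scene. Friction and masses are not known exactly. Their poses are not given: they have to be found in the camera images.
- bare_spot (a point): the place on the faulty flange where the stud is missing: a small bright bare spot in a flat black heat ring 22 mm across. This point lies on the flange's upper face, 12 mm above the bench, 66 mm from the flange's centre in the direction of flange_a's own x axis. The nearest studs stand 66 mm away on either side; the foot of the cone is 22 mm away towards the centre.
- flange_a: the faulty flange, five studs and one bare weld spot (at its +x). Steel, 170 mm across; flat rim 12 mm thick, in the middle a cone (88 mm across at its foot) with an open bore, 30 mm high overall; copper-coloured studs, 8 mm thick and 18 mm tall (tips 30 mm above the bench), stand 66 mm from the centre, one place every 60 degrees. Lies loose on the bench, 0.8 kg. Origin: centre of its underside; z up.
- flange_b: a sound flange with all six studs. Steel, 170 mm across; flat rim 12 mm thick, in the middle a cone (88 mm across at its foot) with an open bore, 30 mm high overall; copper-coloured studs, 8 mm thick and 18 mm tall (tips 30 mm above the bench), stand 66 mm from the centre, one place every 60 degrees. Lies loose on the bench, 0.8 kg. Origin: centre of its underside; z up.
- flange_c: a sound flange with all six studs. Steel, 170 mm across; flat rim 12 mm thick, in the middle a cone (88 mm across at its foot) with an open bore, 30 mm high overall; copper-coloured studs, 8 mm thick and 18 mm tall (tips 30 mm above the bench), stand 66 mm from the centre, one place every 60 degrees. Lies loose on the bench, 0.8 kg. Origin: centre of its underside; z up.
- call (a joint): travel of the yellow call button in m: 0 released, 0.006 pressed fully down; a spring of about 1.5 N at first and 5 N fully down pushes it back.
- call_top (a point): centre of the top face of the round yellow call button, 34 mm across, about 63 mm above the bench when released; pressed straight down. It sits in a black collar (50 mm across, its top 6 mm below the released button's top) on a fixed grey and white box 64 x 64 mm and 45 mm high, the only button box on the bench. When fully pressed the button's top is level with the collar's.
- stud_tray: fixed blue plastic tray of spare studs, 70 x 70 mm, 28 mm high; leave it alone. Origin: centre of its underside.
- loose_stud: loose copper-coloured stud standing on its 16 mm collar, 10 mm thick, 36 mm tall; leave it alone. Origin: centre of its underside.
- wire_brush: wire brush lying bristles up, wooden back 220 mm long along its x axis and 28 mm wide, 34 mm high; leave it alone. Origin: centre of its underside.
- wrench: steel wrench lying on the bench, about 160 mm long; leave it alone. Origin: underside.
- marker: white paint marker with red cap lying on the bench, 134 mm long along its x axis, 14 mm thick; leave it alone. Origin: underside.
- paste_tin: closed round tin of anti-spatter paste with a green lid, 60 mm across, 50 mm tall; leave it alone. Origin: centre of its underside.

How it is judged:
By the outcome, as a careful person would: the job done as asked, in the order asked, and still so for the second after the job is handed in, with the robot touching nothing.
It also fails if it takes over 40 s, if anything falls off the work surface, if the arm or the gripper's body presses on something with over 40 N, if the wrist force passes 120 N, or if a joint passes its speed limit or range.

### The arm

A 6-joint arm with a two-finger parallel gripper is mounted at the origin on the work surface. World frame = base frame: x ahead of the robot, y to its left, z up, the work surface at z = 0. Lengths are in m, angles in rad, forces in N, time in s.
With the tool pointing down it reaches from about 0.35 to 0.925 m from the base axis. Payload 6.4 kg.
Tool frame: the origin (TCP) lies on the mounting face of the last link; the fingertips stand 199 mm ahead of it and the grasp point (between the pads) lies 180 mm ahead of it; z points along the fingers, x is the direction in which the jaws open and shut, and the axes are right-handed (so a half turn about z gives the same grasp; the last joint's range is limited). The gripper opens to 94 mm and grips with 3 to 60 N. Pads are 16 mm wide; open, the fingers measure 119 mm over their backs; the gripper's body (75 mm by 177 mm) begins 78 mm behind the grasp point.
Start: joints at [1.015, 0.245, 1.558, -0, 1.339, -0.174], TCP at [0.242, 0.603, 0.405] pointing down, gripper open.
Joint ranges: [-3.13, 3.13], [-1.02, 2.26], [0.13, 2.54], [-0.95, 4.09], [0.21, 2.88], [-2.74, 2.74]. Speed limits (rad/s): [2.57, 2.57, 3.14, 3.14, 3.14, 3.14].

### API

Orientations are given as [roll, pitch, yaw] about the fixed x, y, z axes, in that order (R = Rz(yaw) Ry(pitch) Rx(roll)).
In Python, from bench import monitor, get_image, env gives the robot as it stands. The module is installed in compiled form; this text tells all that it offers.
- The arm moves only by the shell command python3 -m inch 'ROWS' [OPENING]. ROWS is JSON, a list of rows, each an object with "delta_pos": the shift along the tool's x, y, z in m, a list of three; "twist": the turn, a rotation vector about the tool's x, y, z in degrees, a list of three. A call has 1 to 8 rows; each row shifts and turns the commanded pose from where the row before left it, along the tool's axes as they then stand; what a row does not reach is not made up. A row lasts 1/10 s, in which the tool goes at most 50 mm and 8.59 degrees, less where a joint would pass 70% of its speed; a pose out of reach is approached as far as the arm can. A call with a gripper value outside its range is refused whole. OPENING is the opening, from 0 (shut) to 1 (fully open), set as the call begins (- or left out, the last holds). The fingers move at their own pace and stop on an object; the grip force is fixed at half the most. Time passes only in rows, so rows that do not move let the fingers close. It gives the time, the measured TCP pose, the force and the opening at its end, in the units of the state.
- monitor.get_state(): the state, without advancing time (a new reading comes with each control period).
- get_image(name): name is "side" or "top" or "wrist"; returns a dict with "color" (384x512x3 uint8, blue, green, red), "mtx" (3x3 intrinsics, pixels), "eye" and "rotation" of the camera in the world. Camera axes: x right, y down, z forward; pixel columns grow to the right and rows downward; lengths in m; the calibration is good to about 2 mm. A picture is of the moment at which its call begins. There is no depth.
- env.job_done(): hands the job in, once; it reports no verdict.
The state is a dict: "time_s": time; "joints": joint angles; "qvel": joint speeds; "tau": joint torques, N m; "tool_pos": TCP position; "orientation": TCP orientation; "ft_force": force on the tool from outside, world axes, zero at the start; "ft_torque": the same for the moment, N m; "finger_gap": finger opening in m.
Only numpy, scipy, OpenCV 4.12 (cv2) and the standard library are available. Lean on these libraries where they do the work, as an engineer would, in place of code of your own. Each camera call takes 0.05 s, during which the arm holds its last target. There are 200 camera calls.

## Working session

There is one attempt and no reset: what is moved stays moved. The work goes in short steps, Python scripts to look and compute and a shell command to move; the robot and the scene stay as the last step left them, time stands still between calls to the robot, and variables do not carry over. Pictures are saved under pics/ and viewed, about 8 in all and at most 12, crops included, and the job is handed in when it is done.

```bash
mkdir -p pics; cat > h.py <<'E'
import numpy as np,cv2,pickle,sys
from scipy.spatial.transform import Rotation as R
def snap(n,f):
    from bench import get_image
    d=get_image(n); cv2.imwrite(f'pics/{f}.png',d['color']); pickle.dump({k:np.array(d[k]) for k in d},open(f'pics/{f}.pkl','wb')); return d
def px(f,u,v,z):
    d=pickle.load(open(f'pics/{f}.pkl','rb'))
    r=d['rotation']@np.linalg.inv(d['mtx'])@[u,v,1]; e=d['eye']
    return e+r*(z-e[2])/r[2]
def proj(f,p):
    d=pickle.load(open(f'pics/{f}.pkl','rb'))
    q=d['mtx']@d['rotation'].T@(np.array(p)-d['eye']); return q[:2]/q[2]
E
python3 - <<'E'
from h import *
from bench import monitor
d=snap('top','t0'); print(d['eye'],d['rotation'],d['mtx'])
e=snap('side','s0')
cv2.imwrite('pics/t0b.png',cv2.resize(d['color'],(800,600),interpolation=cv2.INTER_CUBIC))
s=monitor.get_state();print(s['tool_pos'],s['orientation'],s['ft_force'],s['finger_gap'],s['time_s'])
E
```

```text
[ 0.42333097 -0.04256528  0.99963264] [-2.96939557e+00  5.31130243e-04 -1.55427471e+00] [[360.00833684   0.         255.98998264]
 [  0.         360.00833684 189.44566821]
 [  0.           0.           1.        ]]
[0.2420625  0.60302595 0.4037097 ] [-3.14127733e+00  1.63956099e-03  1.18901390e+00] [-0.17203726 -0.07453118  0.59927014] 0.09387709903845882 0.1
```

View pics/t0b.png

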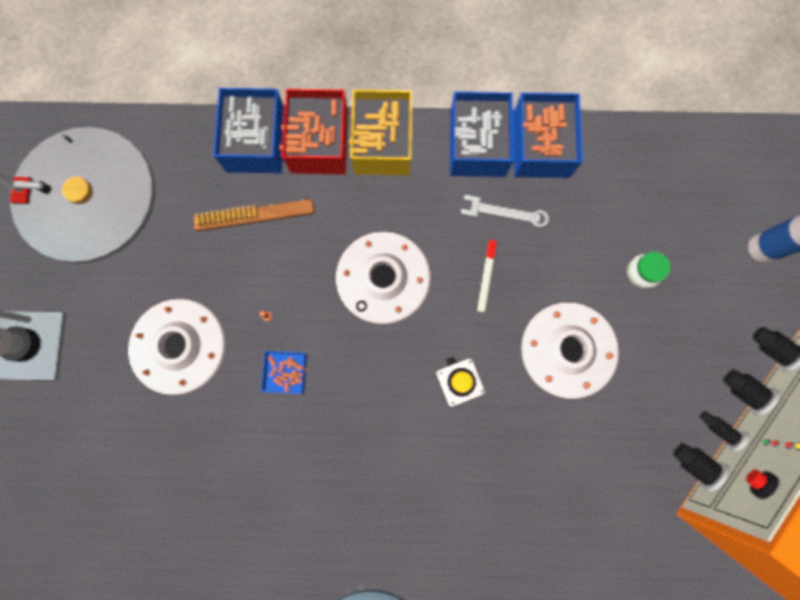

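View pics/s0.png

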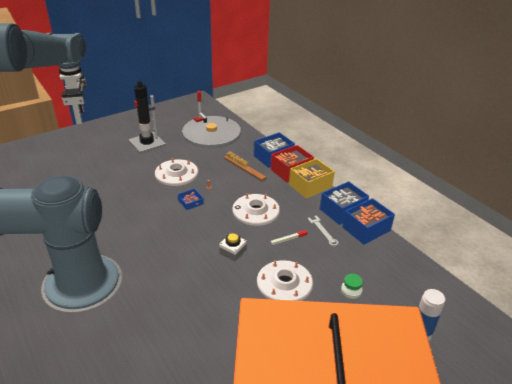

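```bash
sed -i "s/d\['rotation'\]/R.from_euler('xyz',d['rotation']).as_matrix()/" h.py
python3 - <<'E'
from h import *
s=1.5625
c=lambda u,v:((u+.5)/s-.5,(v+.5)/s-.5)
for n,u,v,z in [('spot',361.5,306,.012),('bore',383,275,.03),('btn',462,382,.063),('btnring',462,382,.057),('fl b rim',175,347,.012),('fl c',570,351,.012),('fl a rim',383,278,.012),('tray',285,372,.028),('stud',265,315,.02),('base',370,595,0)]:
    p=px('t0',*c(u,v),z); print(n,p.round(4), proj('s0',p).round(0))
d=cv2.imread('pics/t0.png')
cv2.imwrite('pics/t0c.png',cv2.resize(d[140:270,195:325],(780,780),interpolation=cv2.INTER_CUBIC)[:600])
E
```

```text
spot [0.5764 0.0294 0.012 ] [237. 207.]
bore [ 0.6295 -0.0082  0.03  ] [256. 203.]
btn [ 0.4447 -0.1434  0.063 ] [232. 237.]
btnring [ 0.4448 -0.144   0.057 ] [232. 238.]
fl b rim [0.4983 0.3546 0.012 ] [175. 170.]
fl c [ 0.5027 -0.3382  0.012 ] [283. 279.]
fl a rim [ 0.6278 -0.0077  0.012 ] [255. 207.]
tray [0.4574 0.156  0.028 ] [191. 196.]
stud [0.5564 0.1979 0.02  ] [208. 183.]
base [0.0957 0.0025 0.    ] [112. 267.]
```

```bash
R='x'; python3 -m inch '[{"delta_pos":[-0.031,0.023,0],"twist":[0,0,0]},{"delta_pos":[-0.031,0.023,0],"twist":[0,0,0]},{"delta_pos":[-0.031,0.023,0],"twist":[0,0,0]},{"delta_pos":[-0.031,0.023,0],"twist":[0,0,0]},{"delta_pos":[-0.031,0.023,0],"twist":[0,0,0]},{"delta_pos":[-0.031,0.023,0],"twist":[0,0,0]},{"delta_pos":[-0.031,0.023,0],"twist":[0,0,0]},{"delta_pos":[-0.031,0.023,0],"twist":[0,0,0]}]' 0
python3 -m inch '[{"delta_pos":[-0.031,0.023,0],"twist":[0,0,0]},{"delta_pos":[-0.031,0.023,0],"twist":[0,0,0]},{"delta_pos":[-0.031,0.023,0],"twist":[0,0,0]},{"delta_pos":[-0.031,0.023,0],"twist":[0,0,0]},{"delta_pos":[-0.031,0.023,0],"twist":[0,0,0]},{"delta_pos":[-0.031,0.023,0],"twist":[0,0,0]},{"delta_pos":[-0.031,0.023,0],"twist":[0,0,0]},{"delta_pos":[-0.031,0.023,0],"twist":[0,0,0]}]'
python3 - <<'E'
from h import *
from bench import monitor
d=snap('wrist','w1')
s=monitor.get_state();M=R.from_euler('xyz',s['orientation']);p=s['tool_pos'];print(p,s['orientation'],s['finger_gap'],d['eye'],d['rotation'])
print(M.inv().apply(np.array([.4446,-.1437,.063+.199])-p))
E
```

```text
time_s: 0.9
tool_pos: [0.3204, 0.303, 0.4043]
orientation: [-3.141, 0.0, 1.19]
ft_force: [0.5, -0.2, 1.9]
finger_gap: 0.0336
time_s: 1.7
tool_pos: [0.3988, 0.0042, 0.4045]
orientation: [3.141, -0.0, 1.189]
ft_force: [0.5, -0.2, 0.9]
finger_gap: 0.0006
[0.3998206  0.00071245 0.40474374] [3.13984127e+00 2.58167448e-03 1.18435379e+00] 0.0006619147209299093 [0.33081102 0.03068383 0.3847773 ] [2.88627713e+00 6.35234620e-04 1.18827287e+00]
[-0.11651679  0.09565493  0.14321277]
```

View pics/w1.png

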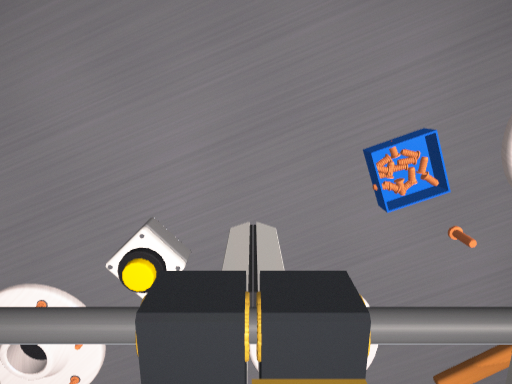

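The wrist view shows the yellow button at pixel (139,274), the blue tray at right, and the shut fingertips at about (253,226).

```bash
python3 - <<'E'
from h import *
print(px('w1',139.5,274,.063)); print(proj('w1',[.3998,.0007,.2057]))
E
python3 -m inch '[{"delta_pos":[-0.03,0.024,0.014],"twist":[0,0,0]},{"delta_pos":[-0.03,0.024,0.025],"twist":[0,0,0]},{"delta_pos":[-0.03,0.024,0.025],"twist":[0,0,0]},{"delta_pos":[-0.026,0.0235,0.025],"twist":[0,0,0]},{"delta_pos":[0,0,0],"twist":[0,0,0]},{"delta_pos":[0,0,0],"twist":[0,0,0]}]'
python3 - <<'E'
from h import *
from bench import monitor
d=snap('wrist','w2')
s=monitor.get_state();M=R.from_euler('xyz',s['orientation']);p=s['tool_pos'];print(p,s['orientation'],M.apply([0,0,.199])+p)
print(M.inv().apply(np.array([.4446,-.1437,.063+.199])-p))
E
```

```text
[ 0.44635847 -0.14238864  0.063     ]
[249.06852837 241.08020649]
time_s: 2.35
tool_pos: [0.4441, -0.1375, 0.3147]
orientation: [-3.139, -0.001, 1.188]
ft_force: [0.4, 0.4, -0.1]
finger_gap: 0.0004
[ 0.44421455 -0.1370084   0.3157103 ] [-3.14109782e+00 -2.81338178e-04  1.18905366e+00] [ 0.44414403 -0.13691976  0.11671033]
[-0.00608144  0.00287716  0.05370717]
```

View pics/w2.png

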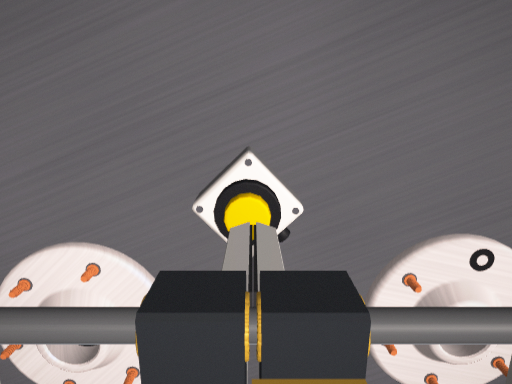

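```bash
python3 - <<'E'
from h import *
print('btn',px('w2',247,213,.063),'spot',px('w2',482,260,.012))
E
python3 -m inch '[{"delta_pos":[-0.0055,0.0035,0.02],"twist":[0,0,0]},{"delta_pos":[0,0,0.02],"twist":[0,0,0]},{"delta_pos":[0,0,0.009],"twist":[0,0,0]},{"delta_pos":[0,0,0],"twist":[0,0,0]},{"delta_pos":[0,0,0],"twist":[0,0,0]}]'
python3 -m inch '[{"delta_pos":[0,0,0.005],"twist":[0,0,0]},{"delta_pos":[0,0,0.003],"twist":[0,0,0]},{"delta_pos":[0,0,0.002],"twist":[0,0,0]},{"delta_pos":[0,0,0],"twist":[0,0,0]}]'
```

```text
btn [ 0.44450047 -0.14284903  0.063     ] spot [0.57988154 0.02974729 0.012     ]
time_s: 2.9
tool_pos: [0.4458, -0.1434, 0.2678]
orientation: [3.14, 0.0, 1.19]
ft_force: [-0.9, -0.1, 0.0]
finger_gap: 0.0004
time_s: 3.3
tool_pos: [0.4468, -0.1443, 0.2601]
orientation: [3.14, -0.0, 1.189]
ft_force: [-6.7, 5.0, 23.5]
finger_gap: 0.0004
```

```bash
python3 - <<'E'
from h import *
from bench import monitor
d=snap('wrist','w3');e=snap('side','s3')
s=monitor.get_state();print(s['tool_pos'],s['ft_force'],s['ft_torque'],proj('s3',[.4445,-.1435,.06]))
a=cv2.resize(d['color'][120:270,170:330],(480,450),interpolation=cv2.INTER_CUBIC)
u,v=230,230
b=cv2.resize(e['color'][v-45:v+45,u-30:u+30],(300,450),interpolation=cv2.INTER_CUBIC)
cv2.imwrite('pics/m3.png',np.hstack([a,b]))
E
```

```text
[ 0.4467249  -0.14427843  0.26007408] [-6.58712398  6.95502423 22.950092  ] [1.08350585 1.2884675  0.02058309] [232.21677291 237.6774031 ]
```

View pics/m3.png

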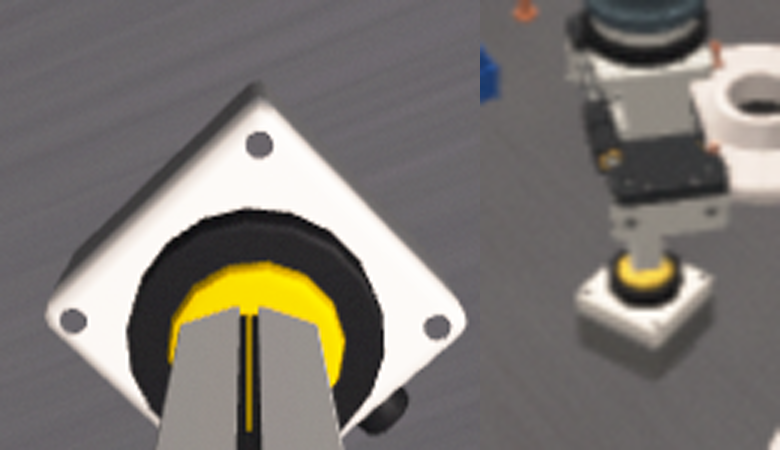

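The wrist crop shows the shut tips on the button, about 3 mm off-centre away from the camera. Next I'll check that it is at its hard stop.

```bash
python3 -m inch '[{"delta_pos":[0,-0.002,0.0015],"twist":[0,0,0]},{"delta_pos":[0,0,0],"twist":[0,0,0]}]'
python3 -m inch '[{"delta_pos":[0,0,-0.004],"twist":[0,0,0]},{"delta_pos":[0,0,0],"twist":[0,0,0]}]'
python3 -m inch '[{"delta_pos":[0,0,-0.004],"twist":[0,0,0]},{"delta_pos":[0,0,0],"twist":[0,0,0]}]'
```

```text
time_s: 3.6
tool_pos: [0.4458, -0.144, 0.26]
orientation: [3.136, -0.0, 1.189]
ft_force: [-3.7, 5.6, 26.1]
finger_gap: 0.0006
time_s: 3.8
tool_pos: [0.445, -0.1437, 0.2615]
orientation: [3.135, 0.0, 1.189]
ft_force: [3.2, -0.8, 4.5]
finger_gap: 0.0006
time_s: 4.0
tool_pos: [0.444, -0.1433, 0.2639]
orientation: [3.14, 0.0, 1.189]
ft_force: [1.4, -0.7, 2.2]
finger_gap: 0.0002
```

```bash
python3 -m inch '[{"delta_pos":[0,0,-0.03],"twist":[0,0,0]},{"delta_pos":[0,0,-0.03],"twist":[0,0,0]},{"delta_pos":[0,0,-0.03],"twist":[0,0,0]},{"delta_pos":[0.035,0.01,0],"twist":[0,0,0]},{"delta_pos":[0.035,0.01,0],"twist":[0,0,0]},{"delta_pos":[0.035,0.01,0],"twist":[0,0,0]},{"delta_pos":[0.035,0.01,0],"twist":[0,0,0]},{"delta_pos":[0.035,0.01,0],"twist":[0,0,0]}]'
python3 -m inch '[{"delta_pos":[0.035,0.01,0],"twist":[0,0,0]},{"delta_pos":[0,0,0],"twist":[0,0,7]},{"delta_pos":[0,0,0.02],"twist":[0,0,7]},{"delta_pos":[0,0,0.02],"twist":[0,0,0]},{"delta_pos":[0,0,0.02],"twist":[0,0,0]},{"delta_pos":[0,0,0],"twist":[0,0,0]},{"delta_pos":[0,0,0],"twist":[0,0,0]},{"delta_pos":[0,0,0],"twist":[0,0,0]}]'
python3 - <<'E'
from h import *
from bench import monitor
d=snap('wrist','w4')
s=monitor.get_state();M=R.from_euler('xyz',s['orientation']);p=s['tool_pos'];print(p,s['orientation'],'tip',M.apply([0,0,.199])+p, s['ft_force'])
E
```

```text
time_s: 4.8
tool_pos: [0.5553, 0.0021, 0.3516]
orientation: [-3.138, 0.001, 1.189]
ft_force: [0.6, -1.2, -0.1]
finger_gap: 0.0004
time_s: 5.6
tool_pos: [0.5778, 0.0293, 0.294]
orientation: [3.141, -0.0, 0.945]
ft_force: [-0.2, -0.1, -0.4]
finger_gap: 0.0005
[0.57788536 0.02934302 0.29431282] [ 3.14007414e+00 -6.54304593e-04  9.44656569e-01] tip [0.57820653 0.02927143 0.09531309] [-0.27427502  0.45703163 -0.4112825 ]
```

View pics/w4.png

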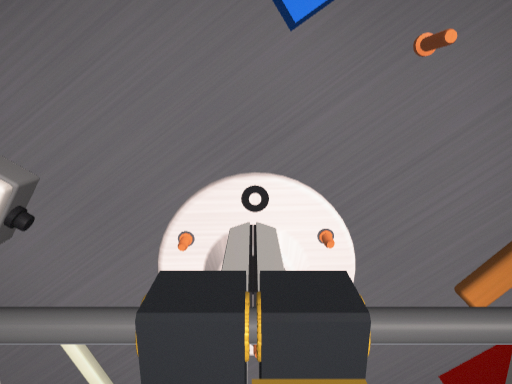

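The bare spot sits at pixel (255,198), in line with the tips at column 253; the studs beside it are symmetric at (186,240) and (327,237).

```bash
python3 - <<'E'
from h import *
sp=px('w4',255,198.5,.012); print(sp, px('w4',186,239,.012),px('w4',326,236,.012))
M=R.from_euler('xyz',[3.1410,0,.945])
p=np.array([.5779,.0293,.2943])
for t in (sp,[.5764,.0294,.012]): print(M.inv().apply(np.array([t[0],t[1],.022+.199])-p))
print('tip',proj('w4',[.5780,.0293,.0953]), 'front edge', proj('w4',M.apply([0,-.008,.199])+p))
E
```

```text
[0.5794855  0.02949185 0.012     ] [ 0.5742833  -0.03669354  0.012     ] [0.63952056 0.05796699 0.012     ]
[0.00108419 0.00112923 0.07330068]
[-0.00079756 -0.00131776  0.07329923]
tip [254.10663071 237.0197436 ] front edge [254.00547675 223.59390878]
```

```bash
python3 -m inch '[{"delta_pos":[0,0,0.02],"twist":[0,0,0]},{"delta_pos":[0,0,0.02],"twist":[0,0,0]},{"delta_pos":[0,0,0.02],"twist":[0,0,0]},{"delta_pos":[0,0,0.008],"twist":[0,0,0]},{"delta_pos":[0,0,0.002],"twist":[0,0,0]},{"delta_pos":[0,0,0],"twist":[0,0,0]},{"delta_pos":[0,0,0],"twist":[0,0,0]},{"delta_pos":[0,0,0],"twist":[0,0,0]}]'
python3 - <<'E'
from h import *
from bench import monitor
d=snap('wrist','w5');e=snap('side','s5')
s=monitor.get_state();M=R.from_euler('xyz',s['orientation']);p=s['tool_pos'];t=M.apply([0,0,.199])+p;print('tip',t,s['ft_force'],proj('w5',t),proj('s5',t),proj('s5',[.578,.0295,.012]))
a=cv2.resize(d['color'][150:300,170:330],(480,450),interpolation=cv2.INTER_CUBIC)
u,v=237,207
b=cv2.resize(e['color'][v-45:v+45,u-30:u+30],(300,450),interpolation=cv2.INTER_CUBIC)
cv2.imwrite('pics/m5.png',np.hstack([a,b]))
E
```

```text
time_s: 6.45
tool_pos: [0.578, 0.0294, 0.2243]
orientation: [3.14, -0.001, 0.945]
ft_force: [-0.1, 0.4, 0.2]
finger_gap: 0.0004
tip [0.57805204 0.02938815 0.02489087] [ 0.00432442 -0.45579677  0.24586009] [253.76799897 235.9975376 ] [237.61832953 203.68712808] [237.5699869  206.49354515]
```

View pics/m5.png

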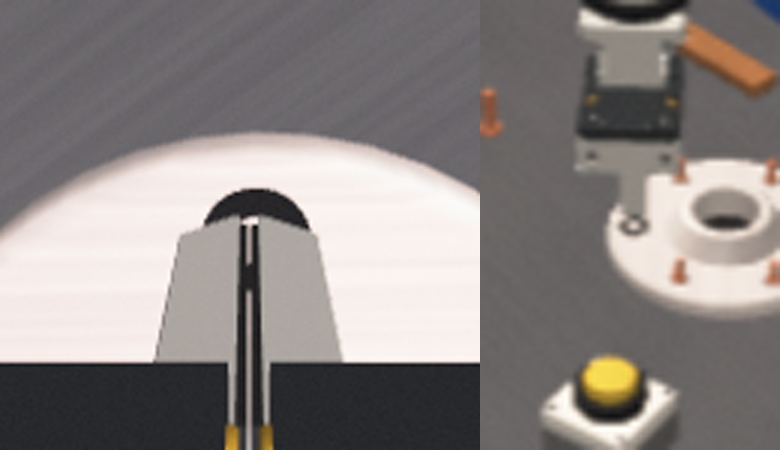

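The ring is slightly off the tips: about 1 mm in tool +x and 2 mm in −y. The side view agrees with a gap of about 13 mm. I'll trim this and hold for over 2 s.

```bash
python3 -m inch '[{"delta_pos":[0.001,-0.002,0.002],"twist":[0,0,0]},{"delta_pos":[0,0,0],"twist":[0,0,0]},{"delta_pos":[0,0,0],"twist":[0,0,0]},{"delta_pos":[0,0,0],"twist":[0,0,0]},{"delta_pos":[0,0,0],"twist":[0,0,0]},{"delta_pos":[0,0,0],"twist":[0,0,0]},{"delta_pos":[0,0,0],"twist":[0,0,0]},{"delta_pos":[0,0,0],"twist":[0,0,0]}]'
for i in 1 2 3; do python3 -m inch '[{"delta_pos":[0,0,0],"twist":[0,0,0]},{"delta_pos":[0,0,0],"twist":[0,0,0]},{"delta_pos":[0,0,0],"twist":[0,0,0]},{"delta_pos":[0,0,0],"twist":[0,0,0]},{"delta_pos":[0,0,0],"twist":[0,0,0]},{"delta_pos":[0,0,0],"twist":[0,0,0]},{"delta_pos":[0,0,0],"twist":[0,0,0]},{"delta_pos":[0,0,0],"twist":[0,0,0]}]'; done
python3 - <<'E'
from h import *
d=snap('wrist','w6');e=snap('side','s6')
a=cv2.resize(d['color'][150:300,170:330],(480,450),interpolation=cv2.INTER_CUBIC)
u,v=237,207
b=cv2.resize(e['color'][v-45:v+45,u-30:u+30],(300,450),interpolation=cv2.INTER_CUBIC)
cv2.imwrite('pics/m6.png',np.hstack([a,b]))
E
```

```text
time_s: 7.35
tool_pos: [0.5765, 0.0314, 0.2212]
orientation: [3.142, 0.0, 0.945]
ft_force: [0.5, -0.3, -0.1]
finger_gap: 0.0004
time_s: 8.15
tool_pos: [0.5765, 0.0314, 0.2212]
orientation: [-3.142, -0.0, 0.945]
ft_force: [0.4, 0.0, -0.0]
finger_gap: 0.0005
time_s: 8.95
tool_pos: [0.5765, 0.0314, 0.2212]
orientation: [3.142, -0.0, 0.945]
ft_force: [-1.3, -0.0, -1.1]
finger_gap: 0.0008
time_s: 9.75
tool_pos: [0.5765, 0.0314, 0.2212]
orientation: [3.142, -0.0, 0.945]
ft_force: [0.3, -0.3, 0.2]
finger_gap: 0.0002
```

View pics/m6.png

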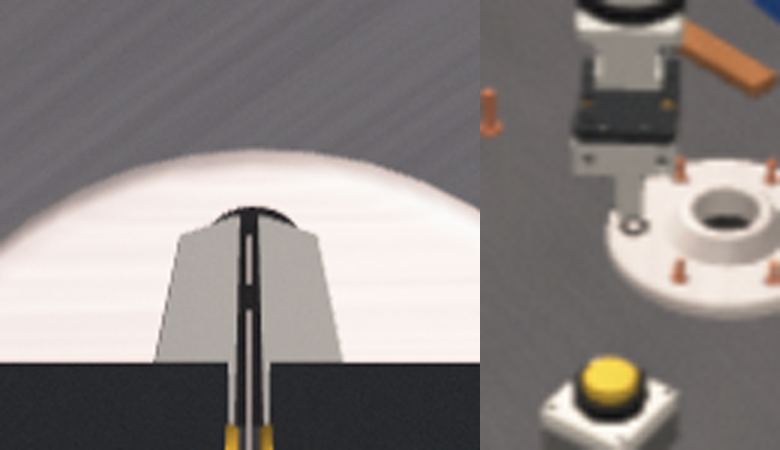

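The ring centre now sits under the tips to within about 1 mm, nothing is touching, and the hold has lasted over 3 s. Now I withdraw straight up.

```bash
python3 -m inch '[{"delta_pos":[0,0,-0.02],"twist":[0,0,0]},{"delta_pos":[0,0,-0.035],"twist":[0,0,0]},{"delta_pos":[0,0,-0.035],"twist":[0,0,0]},{"delta_pos":[0,0,-0.04],"twist":[0,0,0]},{"delta_pos":[0,0,-0.04],"twist":[0,0,0]},{"delta_pos":[0,0,-0.04],"twist":[0,0,0]},{"delta_pos":[0,0,-0.03],"twist":[0,0,0]},{"delta_pos":[0,0,0],"twist":[0,0,0]}]'
python3 -m inch '[{"delta_pos":[0,0,0],"twist":[0,0,0]},{"delta_pos":[0,0,0],"twist":[0,0,0]},{"delta_pos":[0,0,0],"twist":[0,0,0]}]'
python3 - <<'E'
from h import *
d=snap('side','s7')['color']
a=cv2.imread('pics/s0.png');D=cv2.absdiff(a,d).max(2)
for n,(u,v) in dict(b=(175,170),c=(283,279),a=(256,207),btn=(232,240),tray=(191,196),stud=(208,183),brush=(245,165),wrench=(323,230),marker=(290,238),tin=(353,286)).items(): print(n,(D[v-12:v+13,u-18:u+19]>40).sum())
cv2.imwrite('pics/m7.png',d)
E
```

```text
time_s: 10.65
tool_pos: [0.5771, 0.0314, 0.467]
orientation: [3.133, -0.005, 0.945]
ft_force: [0.8, -0.6, -0.5]
finger_gap: 0.0003
time_s: 10.95
tool_pos: [0.5763, 0.0314, 0.4589]
orientation: [-3.138, 0.002, 0.945]
ft_force: [0.6, 0.2, -0.1]
finger_gap: 0.0002
b 0
c 0
a 0
btn 0
tray 0
stud 0
brush 0
wrench 0
marker 0
tin 0
```

View pics/m7.png

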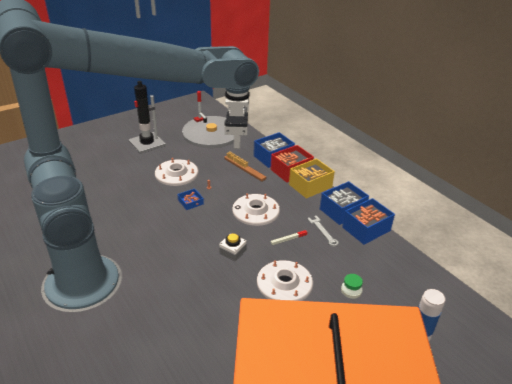

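The hand is well clear, and every object is where it was at the start.

```bash
python3 -c "
from bench import env; print(env.job_done())"
```

```text
the job is handed in; nothing more can be done
None
```

I called the welder, pointed at the bare weld spot and drew the hand back, then handed the job in at about 11 s of the 40 s allowed.

- **Button:** I pressed it with the shut fingertips until it hit a hard stop. Force rose to 26 N at the stop and fell to about 4.5 N as I eased off, which fits the button's spring. There was one disagreement: the stop read about 3–4 mm higher than the nominal 57 mm. The first contact was also about 3 mm off-centre, so the outer tips may have rested partly on the collar. The collar's top is level with the fully pressed button, so I took it as fully down.
- **Pointing:** The faulty flange is the middle one. The tips hung about 10 mm above the bare spot for over 3 s, with no contact force beyond sensor noise. The wrist and side pictures put the tips over the ring, off by no more than about 1–2 mm. The first measurements of the spot differed by about 3 mm, so I trimmed the position on a close look.
- **Withdrawal:** I raised the hand straight up about 24 cm. The side picture compared with the first one showed no change at any flange, the button box or the other items I checked.

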